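# Dial open the sample lock box

### The job

The sample lock box on the bench is locked. Dial its combination - right (clockwise) to 40, back left to 20, right again to 30 (if you overrun a number, turn left all the way to 0 and begin again) - then slide the bolt by its tab fully towards the dial, out of the hasp, and swing the lid up until it stands about upright and stays open. Leave the bolt drawn, and the spray bottle and timer where they are.

Things in the scene. Friction and masses are not known exactly. Their poses are not given: they have to be found in the camera images.
- lock_box: Grey steel box screwed to the bench, 220 (x) x 240 (y) x 85 mm high, 270 mm wide over its side flanges. Origin: centre of the underside; x from the front to the hinge side, y to the left seen from the front. Fixed deck in front (x -110 to -4 mm, 85 mm high) with lock drum (left) and bolt (right); behind it the steel lid (top 92 mm high), hinged at the far edge. Heights are above the bench.
- dial_zero (a point): Zero mark of the fixed black scale on top of the lock drum (drum 92 mm across, scale 118 mm high): a line inside a small arrowhead, 40 mm from the dial's axis towards box +x. 100 numbers to the full circle, clockwise: 25 towards box -y, 50 towards the front, 75 towards +y. White lines without figures: long at the tens, short at the fives; blank from 90 to 0.
- dial (a joint): Pointer angle (rad), 0 at the zero mark, growing clockwise from above (right): number = angle / 0.0628; 20, 30, 40 are 1.257, 1.885, 2.513. Starts at 4 to 15, stops at 0 and 90, 0.1 N m friction, stays where left. Inside, wheels are picked up after 15 numbers of play: each turning point must be right within 2.5 numbers; if one is overrun, turn left to 0 and begin again.
- dial_grip (a point): Point on the dial's upright axis (box x -60, y 65 mm), 148 mm high, where the TCP may grip. The dial is a ribbed round aluminium knob, 40 mm diameter, 30 mm high, its top 154 mm high, on a skirt 60 mm across whose top is 124 mm high. Take it from above at any yaw; fingertips 19 mm below this point clear the skirt by 5 mm.
- dial_pointer (a point): Tip of the dial's pointer, a tapered aluminium nose with a black line, lying over the skirt, its tip 35 mm from the dial's axis, 126 mm high. A black line on the knob's top, from rim to centre, lies on the same side.
- bolt (a joint): Travel (m) of the bolt, a steel bar along box y right of the lock drum, towards the drum (box +y): 0 locked, 0.022 fully drawn, at its stop. Sliding friction about 2.5 N. Before the combination is dialled it stops at 2 mm; from 15 mm on it is out of the staple of the lid's hasp strap (box y -100 mm). Once drawn it blocks the dial.
- bolt_tab (a point): Point in the bolt's upright dark finger tab, 8 mm below its top, 128 mm high, at box x -60 mm. The tab is 14 mm (box x) by 26 mm (box y); its top is 136 mm high, the bar's top 103 mm. Pinch it across the 14 mm from above, or push it, towards box +y. From its left side to the drum 41 mm, bolt locked, 19 mm drawn. Keeper plate right of it, 106 mm high.
- lid (a joint): Opening angle (rad) of the lid: 0 shut, 1.57 upright, stop at 1.75. Stiff hinge: it stays at any angle and takes about 8 N at the handle to lift. While bolted it moves only 0.01.
- lid_handle (a point): Middle of the bar of the lid's handle, a dark steel bow along box y, bar 10 mm thick and 100 mm long, 34 mm above the lid's face; lid shut, 126 mm high, 89 mm in front of the hinge line. Take it from above, fingers on its box -x and +x sides; the bar can turn in the grip, so the tool may keep pointing down. Lid upright: the bar is behind it, with 29 mm free between bar and lid.
- lid_hinge (a point): Point on the lid's hinge line (along box y, at box x 111 mm, 89 mm high), at the handle's y. The handle goes round it at 96 mm radius, up and away from the front.
- spray_bottle: Bystander: white alcohol spray bottle, 79 x 62 x 200 mm, loose, left of the box. Origin: centre of the underside.
- timer: Bystander: white bench timer, 29 x 75 x 62 mm, loose, left of the box, nearer the robot than the bottle. Origin: centre of the underside.

How it is judged:
By the outcome, as a careful person would: the job done as asked, in the order asked, and still so for the second after the job is handed in, with the robot touching nothing.
It also fails if it takes over 64 s, if anything falls off the work surface, if the arm or the gripper's body presses on something with over 40 N, if the wrist force passes 120 N, or if a joint passes its speed limit or range.

### The arm

A 7-joint arm with a two-finger parallel gripper is mounted at the origin on the work surface; the furniture and walls round the work are solid. World frame = base frame: x ahead of the robot, y to its left, z up, the work surface at z = 0. Lengths are in mm, angles in rad, forces in N, time in s.
With the tool pointing down it reaches from about 400 to 850 mm from the base axis. Payload 10.4 kg.
Tool frame: the origin (TCP) lies between the finger pads, 19 mm behind the fingertips; this is the grasp point; z points along the fingers, y is the line along which they close (so a half turn about z gives the same grasp; the last joint's range is limited). The gripper opens to 87 mm and grips with 3 to 60 N. Pads are 19 mm wide; open, the fingers measure 117 mm over their backs; the gripper's body (75 mm by 190 mm) begins 51 mm behind the grasp point.
Start: joints at [1.11, 0.332, -0.065, 1.46, 0.022, 1.35, -0.088], TCP at [264.99, -566.066, 241.276] pointing down, gripper open.
Joint ranges: [-2.6, 2.6], [-0.5, 2.12], [-1.47, 1.34], [0.16, 2.42], [-1.27, 4.41], [0.06, 2.06], [-2.6, 2.6]. Speed limits (rad/s): [2.22, 2.22, 2.79, 2.79, 3.14, 3.14, 3.14].

### API

Orientations are given as a unit quaternion [x, y, z, w].
In Python, from rig import env gives the robot as it stands. The module is installed in compiled form; this text tells all that it offers. Calls block until the motion is done:
- env.movep(position, orientation): joint-space move of the TCP to a pose.
- env.line_to(position, max_speed=150, ori=None): straight line of the TCP; ori=None keeps the orientation; max_speed is the mean speed in mm/s.
- env.set_joints(angles): joint-space move.
- env.set_gripper(opening, strength=None): opening from 0.0 (shut) to 1.0 (fully open); strength is the grip in N (None keeps the last); returns when the fingers have stopped.
- env.pause(seconds).
- env.inverse_kinematics(position, orientation): joint angles nearest the present ones, or None.
- env.read_state(): the state.
- env.snapshot(name): name is "side" or "top"; returns a dict with "color" (420x560x3 uint8, blue, green, red), "mtx" (3x3 intrinsics, pixels), "cam_to_world" (4x4, takes a point from camera to world coordinates). Camera axes: x right, y up, looking along -z (the intrinsics and any distortion apply to the point x, -y, -z); pixel columns grow to the right and rows downward; lengths in mm; the calibration is good to about 2 mm. A picture is of the moment at which its call begins. There is no depth.
A pose or a line that the arm cannot do raises env.MotionError and nothing moves.
- env.job_done(): hands the job in; it is judged then, once.
The state is a dict: "clock": time; "qpos": joint angles; "dq": joint speeds; "tau": joint torques, N m; "ee_pos": TCP position; "tool_rot": TCP orientation; "ft_force": force on the tool from outside, world axes, zero at the start; "torque": the same for the moment, N m; "width": opening from 0.0 (shut) to 1.0 (fully open); "finger_force": force on a finger pad.
Only numpy, scipy, OpenCV 4.12 (cv2) and the standard library are available. Lean on these libraries where they do the work, as an engineer would, in place of code of your own. Each camera call takes 0.05 s, during which the arm holds its last target. There are 200 camera calls.

## Working session

There is one attempt and no reset: what is moved stays moved. The work goes in short steps, each a Python script; the robot and the scene stay as the last script left them, time stands still between calls to the robot, and variables do not carry over. Pictures are saved under pics/ and viewed, at most 10 in all, crops included, and the job is handed in when it is done.

```bash
mkdir -p pics
python3 - <<'E'
from rig import env
import cv2, numpy as np
for n in("top","side"):
    s=env.snapshot(n); cv2.imwrite(f"pics/{n}0.png",s["color"]); np.savez(f"{n}0.npz",**{k:s[k] for k in s if k!="color"})
    print(n,list(s.keys()),s["mtx"].tolist(),np.round(s["cam_to_world"],3).tolist())
st=env.read_state(); print(st["clock"],st["tool_rot"],st["width"])
E
```

```text
top ['color', 'mtx', 'cam_to_world'] [[385.24212158470084, 0.0, 269.7937864711364], [0.0, 385.24212158470084, 208.9871773214029], [0.0, 0.0, 1.0]] [[0.007, 0.998, -0.056, 478.82], [-1.0, 0.007, -0.008, 146.159], [-0.008, 0.056, 0.998, 942.391], [0.0, 0.0, 0.0, 1.0]]
side ['color', 'mtx', 'cam_to_world'] [[410.6317476789532, 0.0, 276.29728205755345], [0.0, 410.6317476789532, 210.98775277618753], [0.0, 0.0, 1.0]] [[0.866, -0.371, 0.335, 845.8], [0.499, 0.666, -0.555, -318.498], [-0.017, 0.648, 0.762, 766.461], [0.0, 0.0, 0.0, 1.0]]
0.1 [ 9.76134050e-01  2.17168003e-01 -1.70159672e-04 -5.88904516e-04] 0.9991708723043543
```

View pics/top0.png

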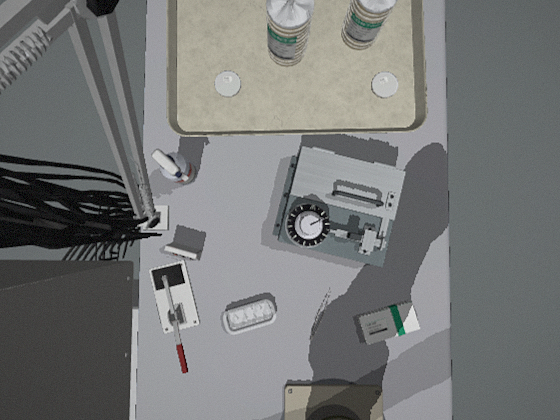

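View pics/side0.png

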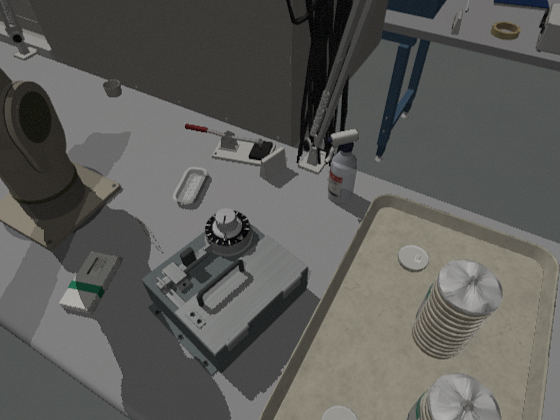

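The top view shows the box at about (345,210), rotated about -0.2 rad. The dial is near (308,226), the tab near (372,235) and the handle near (357,192). The bottle is near (170,165) and the timer near (182,248). I'll crop in closer.

Run:
```python
import cv2, numpy as np
a=cv2.imread("pics/top0.png")[135:275,265:425]; a=cv2.resize(a,None,fx=5,fy=5,interpolation=cv2.INTER_CUBIC)[:600*2]
a=a[:700]; cv2.imwrite("pics/topc.png",cv2.resize(a,(686,600)))  # scale 4.2857
b=cv2.imread("pics/side0.png")[195:355,135:320]; cv2.imwrite("pics/sidec.png",cv2.resize(b,None,fx=3.75,fy=3.75,interpolation=cv2.INTER_CUBIC))
```

```text
(no output)
```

View pics/topc.png

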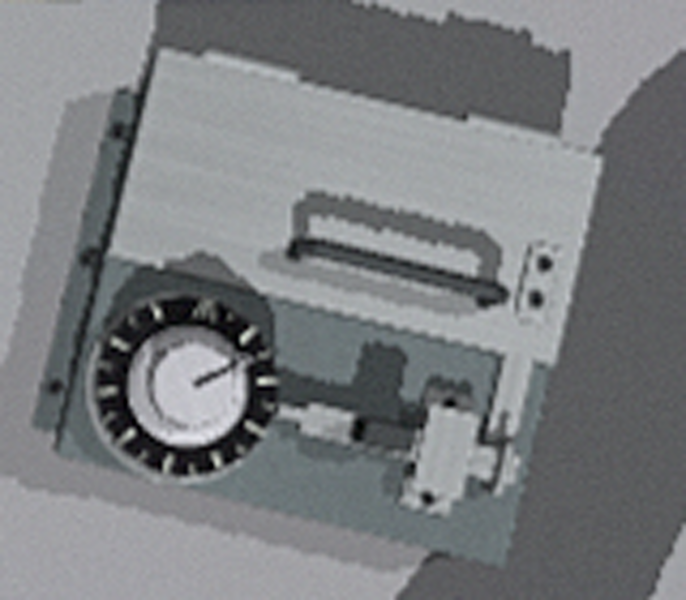

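View pics/sidec.png

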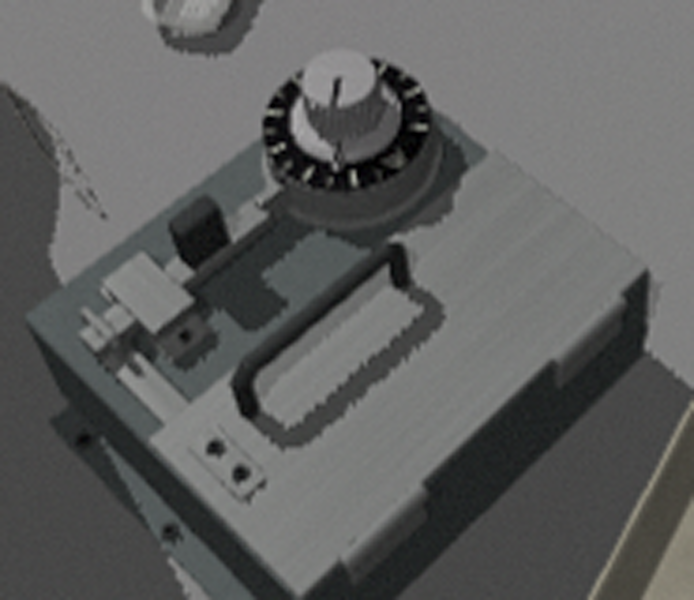

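Top crop: the pointer line runs from about (195,383) to (245,358), which reads number 13 or so. Corners, handle and tab are clear in both crops, so I can fit the box pose.

```bash
cat > geo.py <<'E'
import numpy as np
C={n:np.load(f"{n}0.npz") for n in("top","side")}
def proj(n,P):
    M=C[n]["cam_to_world"]; p=(np.atleast_2d(P)-M[:3,3])@M[:3,:3]; K=C[n]["mtx"]
    return np.c_[K[0,2]+K[0,0]*p[:,0]/-p[:,2], K[1,2]+K[1,1]*-p[:,1]/-p[:,2]]
def b2w(q,P):
    P=np.atleast_2d(P).astype(float); c,s=np.cos(q[2]),np.sin(q[2])
    return np.c_[q[0]+c*P[:,0]-s*P[:,1], q[1]+s*P[:,0]+c*P[:,1], P[:,2]]
E
python3 - <<'E'
from geo import *
from scipy.optimize import least_squares
t=lambda u,v:(265+u/4.2857,135+v/4.2857); s=lambda u,v:(135+u/3.75,195+v/3.75)
pk=lambda a:(-60+35*np.cos(a),65-35*np.sin(a),126)
kr=lambda a:(-60+20*np.cos(a),65-20*np.sin(a),154)
def obs(p):
    hy,a,L=p[3:]
    return [("top","scale",t(185,388),(-60,65,118)),("top","arrow",t(205,310),(-20,65,118)),
    ("top","lidBL",t(158,48),(L,120,92)),("top","lidBR",t(603,155),(L,-120,92)),("top","lidFR",t(555,362),(-4,-120,92)),("top","lidFL",t(107,260),(-4,120,92)),
    ("top","deckFR",t(505,567),(-110,-120,85)),("top","deckFL",t(60,450),(-110,120,85)),
    ("top","hL",t(292,249),(22,hy+50,128)),("top","hR",t(505,294),(22,hy-50,128)),
    ("top","ptr",t(245,358),pk(a)),("top","knobrim",t(236,362),kr(a)),("top","knobc",t(195,383),(-60,65,154)),
    ("side","knobc",s(341,77),(-60,65,154)),("side","deckFR",s(28,320),(-110,-120,85)),("side","lidBL",s(650,270),(L,120,92)),("side","lidBR",s(300,597),(L,-120,92)),
    ("side","lidFR",s(150,437),(-4,-120,92)),("side","hL",s(397,248),(22,hy+50,128)),("side","hR",s(243,385),(22,hy-50,128)),
    ("side","tab",s(202,212),(-60,-35,136)),("side","ptr",s(338,163),pk(a)),("side","knobrim",s(337,106),kr(a))]
def f(p,raw=False):
    r=[proj(n,b2w(p[:3],P))[0]-px for n,_,px,P in obs(p)]
    return r if raw else np.ravel(r)
r=least_squares(f,[480,50,-.2,-20,.8,110],loss="soft_l1"); p=r.x
print(np.round(p,3),"number",p[4]/.062832)
for o,e in zip(obs(p),f(p,True)): print(o[0],o[1],np.round(e,1))
for nm,P in dict(grip=(-60,65,148),tab=(-60,-35,128),handle=(22,p[3],126),hinge=(111,p[3],89)).items():
    w=b2w(p[:3],P)[0]; print(nm,w.round(1),np.hypot(*w[:2]).round())
E
```

```text
[ 5.37067e+02 -6.87500e+00 -2.30000e-01 -2.50790e+01 -3.68680e+01
  1.08722e+02] number -586.7695979908133
top scale [ 0.4 -1.6]
top arrow [ 0.  -1.6]
top lidBL [-1.  -1.5]
top lidBR [ 0.5 -1.5]
top lidFR [ 0.6 -0.4]
top lidFL [-0.9 -2. ]
top deckFR [ 0.8 -1.4]
top deckFL [-1.1  0.2]
top hL [ 3.1 -2.5]
top hR [-0.4 -1.9]
top ptr [ 1.2 -2.7]
top knobrim [-1.3 -0.6]
top knobc [-0.3 -0.8]
side knobc [-1.2 -0.7]
side deckFR [-2.6 -1.3]
side lidBL [-0.4 -2.9]
side lidBR [-0.3 -0.4]
side lidFR [-1.9  0.2]
side hL [-0.9 -2.4]
side hR [-1.3 -3.6]
side tab [-2.8 -0.2]
side ptr [-0.5 -0.6]
side knobrim [-1.1 -0.5]
grip [493.5  70.1 148. ] 498.0
tab [470.7 -27.3 128. ] 471.0
handle [552.8 -36.3 126. ] 554.0
hinge [639.4 -56.6  89. ] 642.0
```

```bash
cat > fit.py <<'E'
from geo import *
from scipy.optimize import least_squares
t=lambda u,v:(264.6+u/4.2857,134.6+v/4.2857); s=lambda u,v:(134.6+u/3.75,194.6+v/3.75)
pk=lambda a:(-60+35*np.cos(a),65-35*np.sin(a),126)
kr=lambda a:(-60+20*np.cos(a),65-20*np.sin(a),154)
def obs(p):
    hy,a,L,H=p[3:7]
    return [("top","scale",t(185,388),(-60,65,118)),("top","arrow",t(205,310),(-20,65,118)),
    ("top","lidBL",t(158,48),(L,120,92)),("top","lidBR",t(603,155),(L,-120,92)),("top","lidFR",t(555,362),(-4,-120,92)),("top","lidFL",t(107,260),(-4,120,92)),
    ("top","deckFR",t(505,567),(-110,-120,85)),("top","deckFL",t(60,450),(-110,120,85)),
    ("top","hL",t(292,249),(22,hy+H,128)),("top","hR",t(505,294),(22,hy-H,128)),
    ("top","ptr",t(245,358),pk(a)),("top","knobrim",t(236,362),kr(a)),("top","knobc",t(195,383),(-60,65,154)),
    ("side","knobc",s(341,77),(-60,65,154)),("side","deckFR",s(28,320),(-110,-120,85)),("side","lidBL",s(650,270),(L,120,92)),("side","lidBR",s(300,597),(L,-120,92)),
    ("side","lidFR",s(150,437),(-4,-120,92)),("side","hL",s(397,248),(22,hy+H,128)),("side","hR",s(243,385),(22,hy-H,128)),
    ("side","tab",s(202,212),(-60,-35,136)),("side","ptr",s(338,163),pk(a)),("side","knobrim",s(337,106),kr(a))]
def f(p,raw=False):
    d={"top":p[7:9],"side":p[9:11]}
    r=[proj(n,b2w(p[:3],P))[0]+d[n]-px for n,_,px,P in obs(p)]
    return r if raw else np.r_[np.ravel(r),p[7:]]
r=least_squares(f,[537,-7,-.23,-25,.8,109,50,0,0,0,0]); p=r.x
print(np.round(p,3),"number",p[4]/.062832, r.cost)
for o,e in zip(obs(p),f(p,True)): print(o[0],o[1],np.round(e,1),end="; ")
for nm,P in dict(grip=(-60,65,148),tab=(-60,-35,128),handle=(22,p[3],126),hinge=(111,p[3],89)).items():
    print(nm,b2w(p[:3],P)[0].round(1))
E
python3 fit.py
```

```text
[ 5.37507e+02 -5.90800e+00 -2.35000e-01 -2.55830e+01  8.91000e-01
  1.07888e+02  5.18300e+01 -1.12000e-01  1.01300e+00  6.35000e-01
  1.08900e+00] number 14.174710964719562 21.281128370246325
top scale [ 0.1 -0.6]; top arrow [-0.2 -0.6]; top lidBL [-1.  -0.1]; top lidBR [0.5 0.4]; top lidFR [0.4 1.1]; top lidFL [-1.  -1.1]; top deckFR [0.4 0. ]; top deckFL [-1.5  1.1]; top hL [ 2.4 -1.5]; top hR [ 0.5 -0.3]; top ptr [ 1.4 -0.7]; top knobrim [-1.3  1. ]; top knobc [-0.6  0.2]; side knobc [0.5 0.5]; side deckFR [-1.  -0.5]; side lidBL [ 0.8 -1.5]; side lidBR [0.5 0.4]; side lidFR [-0.5  1.1]; side hL [ 1.1 -1.5]; side hR [-0.9 -1.6]; side tab [-1.1  0.9]; side ptr [0.1 0.6]; side knobrim [-0.   0.7]; grip [494.3  71.3 148. ]
tab [471. -26. 128.]
handle [552.9 -35.9 126. ]
hinge [639.5 -56.6  89. ]
```

```bash
cat > h.py <<'E'
from rig import env
from geo import *
import cv2
Q=np.array([537.5,-5.9,-.234]); HY=-25.5
W=lambda x,y,z:b2w(Q,(x,y,z))[0]
ori=lambda psi:[np.cos(psi/2),np.sin(psi/2),0,0]
def psi():
    t=env.read_state()["tool_rot"]; return 2*np.arctan2(t[1],t[0])
E
python3 - <<'E'
from h import *
for z in (148,200):
  for ps in (-2.5,-1.806,-1.2,-.6,0,.437,.9,1.336,2,2.5):
    q=env.inverse_kinematics(W(-60,65,z),ori(ps)); print(z,ps,None if q is None else np.round(q,2))
for P in ((-60,-35,128),(22,HY,126),(148,HY,178)):
  for ps in (1.336,-1.806):
    q=env.inverse_kinematics(W(*P),ori(ps)); print(P,ps,None if q is None else np.round(q,2))
E
```

```text
148 -2.5 [ 0.83  0.37 -1.23  1.86  0.38  1.18  1.69]
148 -1.806 [ 0.83  0.37 -1.23  1.86  0.38  1.18  2.38]
148 -1.2 None
148 -0.6 [ 0.46  0.21 -0.76  1.87  0.16  1.12 -2.53]
148 0 [ 0.51  0.22 -0.82  1.87  0.18  1.13 -1.94]
148 0.437 [ 0.54  0.23 -0.86  1.87  0.19  1.13 -1.52]
148 0.9 [ 0.55  0.23 -0.87  1.87  0.2   1.13 -1.06]
148 1.336 [ 0.56  0.24 -0.88  1.87  0.2   1.13 -0.62]
148 2 [ 0.58  0.24 -0.89  1.87  0.21  1.13  0.04]
148 2.5 [ 0.59  0.24 -0.91  1.87  0.21  1.13  0.53]
200 -2.5 [ 0.86  0.29 -1.24  1.8   0.28  1.26  1.76]
200 -1.806 [ 0.86  0.29 -1.24  1.8   0.28  1.26  2.46]
200 -1.2 None
200 -0.6 [ 0.5   0.15 -0.79  1.81  0.12  1.23 -2.49]
200 0 [ 0.54  0.16 -0.84  1.81  0.13  1.23 -1.9 ]
200 0.437 [ 0.56  0.17 -0.86  1.81  0.13  1.23 -1.47]
200 0.9 [ 0.57  0.17 -0.87  1.81  0.14  1.23 -1.01]
200 1.336 [ 0.57  0.17 -0.87  1.81  0.14  1.23 -0.57]
200 2 [ 0.58  0.17 -0.89  1.81  0.14  1.23  0.09]
200 2.5 [ 0.59  0.17 -0.9   1.8   0.14  1.23  0.59]
(-60, -35, 128) 1.336 [ 0.6   0.15 -0.68  1.96  0.11  1.06 -0.36]
(-60, -35, 128) -1.806 [ 1.15  0.4  -1.36  1.94  0.43  1.15  2.53]
(22, -25.5, 126) 1.336 [ 0.52  0.34 -0.63  1.76  0.22  1.11 -0.42]
(22, -25.5, 126) -1.806 [ 0.94  0.6  -1.24  1.74  0.6   1.24  2.46]
(148, -25.5, 178) 1.336 [ 0.47  0.57 -0.65  1.36  0.34  1.33 -0.42]
(148, -25.5, 178) -1.806 [ 0.77  0.83 -1.25  1.34  0.78  1.5   2.49]
```

Run:
```python
from h import *
env.movep(W(-60,65,230),ori(2.3))
env.line_to(W(-60,65,148),100)
f0=env.read_state()["ft_force"]
env.set_gripper(0.0,25)
s=env.read_state(); print(s["clock"],s["width"]*87,s["finger_force"],f0.round(1) if hasattr(f0,'round') else f0,s["ft_force"],s["torque"],s["qpos"],s["ee_pos"])
cv2.imwrite("pics/g1.png",np.hstack([env.snapshot("side")["color"][150:370,100:340],env.snapshot("top")["color"][110:330,200:440]]))
```

```text
4.325 39.10623122734318 24.97920626308769 [0.3 0.  0.3] [-7.67265911 -3.77032012  6.93441068] [-0.98431595  1.53880468 -0.04131827] [ 0.55884376  0.23413982 -0.87326515  1.86795949  0.19891135  1.13289834
  0.34187995] [493.03805077  70.11540906 147.81253344]
```

Run:
```python
from h import *
s=env.read_state(); e=s["ee_pos"].copy(); e[2]=148
d=np.array([np.sin(2.3),-np.cos(2.3),0]); T=W(-60,65,148); T=T+d*((e-T)@d)
env.line_to(T,50)
s=env.read_state(); print(T,s["ee_pos"],s["ft_force"].round(1),s["torque"].round(2))
q=np.array(env.inverse_kinematics(T,ori(2.3))); print(np.abs(q-s["qpos"]).max()); np.save("q.npy",q)
D=0
for k in range(20):
    D+=.1 if k<6 else .04; q2=q.copy(); q2[6]+=D; env.set_joints(q2); s=env.read_state()
    print(round(D,2),s["clock"],round(s["qpos"][6]-q[6],3),s["torque"].round(2),s["ft_force"].round(1))
    if abs(s["torque"][2])>.3: break
```

```text
[492.97714671  70.1421063  148.        ] [492.89964361  70.05626437 147.91452119] [ 1.4 -0.5 -1. ] [-0.2  -0.03 -0.04]
0.0001990733673065126
0.1 4.925 0.098 [-0.26 -0.02  0.02] [-0.3 -1.1 -2. ]
0.2 5.175 0.196 [-0.25 -0.09  0.05] [ 0.3 -0.2 -1.8]
0.3 5.425 0.295 [-0.36 -0.06  0.02] [ 0.6 -0.3 -1.4]
0.4 5.675 0.394 [-0.29 -0.15  0.06] [ 1.  -0.5 -2.7]
0.5 5.925 0.494 [-0.31 -0.19  0.03] [ 0.9  0.3 -2.6]
0.6 6.175 0.594 [-0.31 -0.26  0.09] [ 1.1 -1.2 -3.4]
0.64 6.425 0.636 [-0.28 -0.36 -0.02] [ 0.5 -0.2 -3.9]
0.68 6.675 0.677 [-0.33 -0.32  0.05] [ 1.7 -0.1 -5.8]
0.72 6.925 0.718 [-0.24 -0.36  0.05] [ 0.8  0.5 -5.6]
0.76 7.175 0.758 [-0.31 -0.45  0.02] [ 0.5 -0.6 -5.7]
0.8 7.425 0.798 [-0.3  -0.38  0.03] [ 0.5 -0.5 -5.6]
0.84 7.675 0.838 [-0.22 -0.4  -0.  ] [ 1.8  0.4 -5.9]
0.88 7.925 0.878 [-0.13 -0.46 -0.1 ] [ 1.5  0.8 -6.1]
0.92 8.175 0.918 [ 0.04 -0.24 -0.56] [ 0.6 -0.5 -5.5]
```

View pics/g1.png

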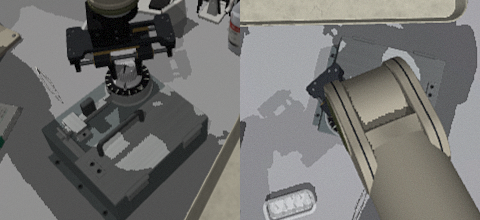

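The side view shows the gripper on the knob, with the scale visible below the fingers. The 0 stop came at +0.89 rad, which matches the measured 14.2 numbers. Next I turn right to 40.

Run:
```python
from h import *
q=np.load("q.npy"); 
for n in (10,20,30,36,40):
    q2=q.copy(); q2[6]+=.90-n*.062832; env.set_joints(q2); s=env.read_state()
    print(n,s["clock"],s["torque"].round(2),s["ft_force"].round(1),round(s["qpos"][6]-q2[6],3),round(s["finger_force"],1))
c=env.snapshot("side")["color"][195:275,180:280]
cv2.imwrite("pics/d40.png",cv2.resize(c,None,fx=6,fy=6,interpolation=cv2.INTER_CUBIC))
for n in (0,20,30,40,50):
    a=n*.062832; P=[(-60+r*np.cos(a),65-r*np.sin(a),z) for r,z in((35,126),(20,154),(40,118))]
    print(n,((proj("side",b2w(Q,P))+[.6-180+.5,1.1-195+.5])*6).round().tolist())
```

```text
10 8.8417 [-0.03 -0.14 -0.08] [-0.8 -0.5 -5.2] 0.002 25.0
20 9.4917 [-0.13  0.05 -0.08] [ 0.5 -0.2 -5.5] 0.004 25.0
30 10.1417 [-0.1   0.3  -0.09] [-1.7 -1.3 -4.3] 0.004 25.0
36 10.5917 [-0.18  0.55 -0.02] [-2.4 -1.7 -4.6] 0.006 25.0
40 10.9417 [-0.14  0.76 -0.01] [-3.4  0.1 -3.5] 0.007 25.0
0 [[360.0, 237.0], [321.0, 159.0], [373.0, 260.0]]
20 [[235.0, 257.0], [248.0, 170.0], [230.0, 283.0]]
30 [[191.0, 221.0], [222.0, 150.0], [181.0, 242.0]]
40 [[186.0, 171.0], [219.0, 121.0], [175.0, 185.0]]
50 [[219.0, 126.0], [238.0, 95.0], [212.0, 134.0]]
```

View pics/d40.png

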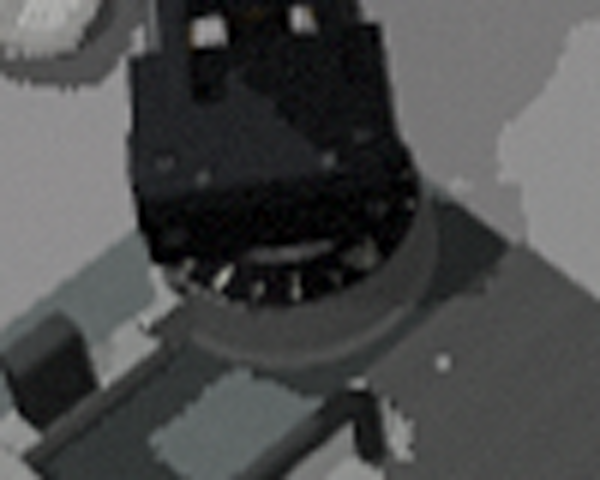

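The gripper hides the pointer here. Grip force is steady with no sign of slip. I'll go left to 20, where the pointer faces the side camera, and check there.

Run:
```python
from h import *
q=np.load("q.npy"); 
for n in (30,24,20):
    q2=q.copy(); q2[6]+=.90-n*.062832; env.set_joints(q2); s=env.read_state()
    print(n,s["clock"],s["torque"].round(2),s["ft_force"].round(1),round(s["qpos"][6]-q2[6],3),round(s["finger_force"],1))
c=env.snapshot("side")["color"][195:275,180:280]
cv2.imwrite("pics/d20.png",cv2.resize(c,None,fx=6,fy=6,interpolation=cv2.INTER_CUBIC))
```

```text
30 11.6417 [-0.23  0.75  0.05] [-3.4 -0.3 -2.8] -0.001 25.0
24 12.0917 [-0.23  0.75  0.03] [-4.7 -0.5 -3.1] -0.005 25.0
20 12.4417 [-0.28  0.78  0.02] [-3.9 -0.8 -3.4] -0.007 25.0
```

View pics/d20.png

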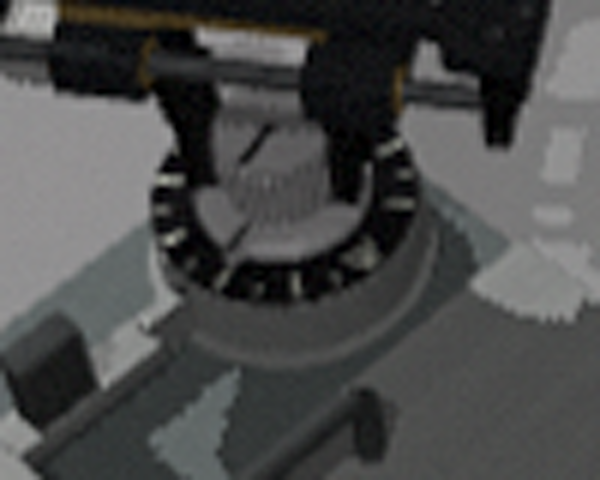

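The pointer nose at (238,237) points straight at the long 20 tick at (230,272), so the hand angle is right. Next: right to 30, release, pinch the tab and draw the bolt.

Run:
```python
from h import *
q=np.load("q.npy"); 
for n in (26,30):
    q2=q.copy(); q2[6]+=.90-n*.062832; env.set_joints(q2)
env.set_gripper(0.75); e=env.read_state()["ee_pos"]
env.line_to([e[0],e[1],205],120)
env.movep(W(-60,-35,205),ori(1.337))
cv2.imwrite("pics/d30.png",cv2.resize(env.snapshot("side")["color"][195:295,155:285],None,fx=5,fy=5,interpolation=cv2.INTER_CUBIC))
env.line_to(W(-60,-35,128),100)
f0=env.read_state()["ft_force"]; env.set_gripper(0,20)
s=env.read_state(); print(s["clock"],s["width"]*87,f0.round(1),s["ft_force"].round(1),s["ee_pos"],W(-60,-35,128))
# recentre across box x, then draw
bx=W(1,0,0)-W(0,0,0); by=W(0,1,0)-W(0,0,0)
T=W(-60,-35,128); T=T+bx*((s["ee_pos"]-T)@bx); T[2]=128
env.line_to(T,50)
for d in (2,5,10,16,19,21,22,23,24):
    env.line_to(T+by*d,40); s=env.read_state(); fy=s["ft_force"]@by
    print(d,round((s["ee_pos"]-T)@by,2),round(fy,1),s["ft_force"].round(1),round(s["width"]*87,1))
    if fy<-15: break
print(s["clock"])
```

```text
17.0167 13.564079690670706 [ 1.4  0.2 -0.4] [-7.6  1.1  7.3] [469.72027179 -25.744795   127.83009722] [471.0197357  -26.03391314 128.        ]
2 1.85 -1.7 [-2.2 -1.2 -1. ] 13.6
5 5.31 -0.2 [-0.7 -0.  -0.9] 14.4
10 10.74 0.4 [-0.7  0.6 -2.3] 13.7
16 16.75 1.8 [-0.1  1.9 -3.2] 14.0
19 19.28 0.0 [ 0.1  0.  -3.6] 14.3
21 21.0 -1.0 [-0.4 -0.9 -4.4] 13.6
22 21.91 -2.8 [-2.6 -2.2 -3.9] 14.2
23 22.1 -4.9 [-2.  -4.6 -2.2] 14.1
24 22.16 -9.1 [-3.8 -8.4 -0.9] 13.7
19.5917
```

View pics/d30.png

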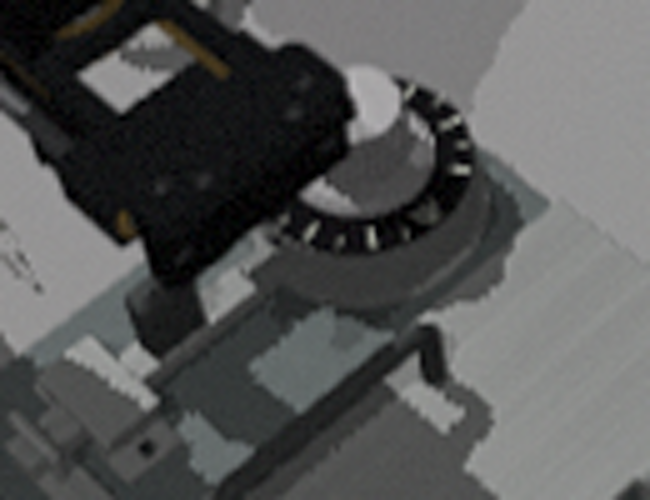

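The bolt reached its stop at 22 mm of travel, so the combination was accepted (without it, it stops at 2 mm). In the picture the gripper hides the pointer, and the knob is clear at (385,130). Next, the lid.

Run:
```python
from h import *
Q[:]=[*(W(-1.3,0,0)[:2]),Q[2]]
env.set_gripper(0.6); e=env.read_state()["ee_pos"]; env.line_to([e[0],e[1],190],150)
env.line_to(W(22,HY,190),150); env.line_to(W(22,HY,126),100)
f0=env.read_state()["ft_force"]; env.set_gripper(0,20); s=env.read_state()
bx=W(1,0,0)-W(0,0,0); off=(s["ee_pos"]-W(22,HY,126))@bx
print(s["clock"],s["width"]*87,f0.round(1),s["ft_force"].round(1),"off",off)
env.line_to(W(22+off,HY,126),40)
for th in np.r_[.05,np.arange(.15,1.61,.15),1.6]:
    a=th+np.arctan2(37,89); env.line_to(W(111+off-96.4*np.cos(a),HY,89+96.4*np.sin(a)),90); s=env.read_state()
    print(round(th,2),s["ft_force"].round(1),round(s["width"]*87,1))
    if np.linalg.norm(s["ft_force"])>50: break
print(s["clock"])
cv2.imwrite("pics/lid.png",env.snapshot("side")["color"])
```

```text
23.3667 9.251787508081746 [0.1 0.6 0.7] [0.4 0.8 0.4] off -0.11768973421549517
0.05 [ 0.4 -0.3 -2.9] 9.3
0.15 [-3.5  0.6  3. ] 9.2
0.3 [-7.3  0.5  6.1] 9.3
0.45 [-12.1   0.7   9.8] 9.4
0.6 [-15.7  -0.1  16.9] 9.2
0.75 [-12.4   0.   17. ] 8.9
0.9 [-6.1 -0.9 13.3] 9.0
1.05 [-2.1 -1.4  7.5] 9.0
1.2 [ 0.5 -0.9  4.3] 9.0
1.35 [ 3.1 -1.9  1.6] 8.9
1.5 [ 4.1 -2.3  1.6] 9.4
1.6 [ 3.1 -2.3  1.4] 9.5
27.1583
```

View pics/lid.png

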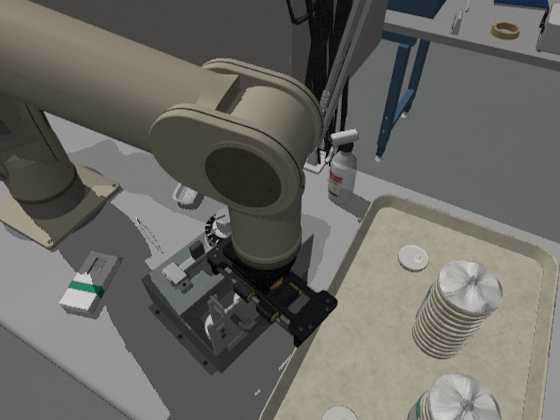

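The lid is up, with the box interior visible at about (225,315). Releasing and withdrawing straight up.

Run:
```python
from h import *
env.set_gripper(0.24); s=env.read_state(); print(s["ft_force"].round(1),s["width"]*87); e=s["ee_pos"]
env.line_to([e[0],e[1],260],80); print(env.read_state()["ft_force"].round(1))
env.line_to([e[0],e[1],360],150)
env.line_to([470,-300,360],200)
env.pause(.3); print(env.read_state()["clock"])
a=env.snapshot("side")["color"]; b=env.snapshot("top")["color"]
cv2.imwrite("pics/end.png",np.hstack([a[100:400,130:400],b[100:400,140:440]]))
```

```text
[-0.1 -0.  -0.3] 20.633182999756073
[-0.7  0.3  0.3]
31.7917
```

View pics/end.png

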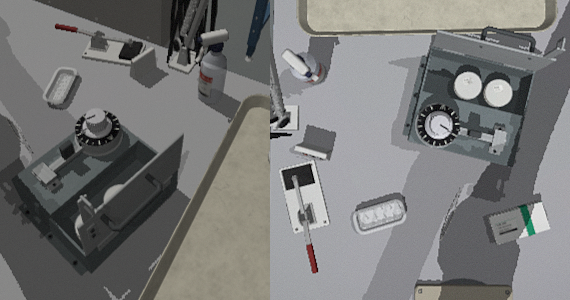

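The lid stands upright with its edge at about (180,165) in the left half. The bolt tab sits beside the drum at (68,148), drawn. The bottle and timer haven't moved, and the robot is clear.

```bash
python3 -c "
from rig import env
print(env.job_done())"
```

```text
the job is handed in; nothing more can be done
None
```

The job is handed in at about 32 s: combination dialled, bolt drawn to its 22 mm stop, lid standing upright, and the spray bottle and timer left where they were.

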